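# Unlock the drive box, swing its cover open and press the bushing home

## Task

The bronze bushing inside the drive box is not pressed home. First lift the yellow meter off the cover and lay it flat in the middle of the blue mat, setting it down gently rather than dropping it; then turn the red key a full quarter-turn clockwise, swing the cover open until it leans back on its stop by itself, and press the bushing down until its shoulder is flush on its block. Leave the cover open with the key still turned, and the solder spool, jar and screwdriver where they are.

Things in the scene. Friction and masses are not known exactly. Their poses are not given: they have to be found in the camera images.
- drive_box: Fixed dark steel box, 200 (x) x 220 (y) x 110 mm high, walls 5 mm, hinged teal cover on top. Origin: centre of its underside,. Its x axis points from the front wall (lip and key side, towards the robot's right) to the hinge side (robot's left); its +y side faces the robot. Inside: the bearing block (80 x 80 mm, top at 60 mm) with the bushing; the rest is lower than 45 mm.
- cover_hinge (a point): Point on the cover's hinge axis, which is horizontal along the box's y, at the top of the rear wall (box frame: x +100, y 0, z 110 mm). The underside of the cover passes through the axis.
- cover_lip (a point): Middle of the lower front edge of the cover; it moves with the cover. The cover is a teal plate 230 x 220 x 6 mm, 0.5 kg; closed, its underside is 110 mm and its top 116 mm above the bench, and its front overhangs the front wall by 30 mm along the whole 220 mm width as a lip with free room beneath; the lip and the key are its only handles.
- cover (a joint): Cover angle, rad: 0 closed, 1.57 upright, 1.95 stop, where it leans back and stays open by its weight. It falls shut from less than upright. While the key is turned less than about 1.3 the cam really holds it shut.
- key_grip (a point): Middle of the red key bow, on the key's turning axis, 28 mm above the cover's underside, 170 mm in front of the hinge axis (box frame: x -70, y 0). Bow: upright bar 80 mm long, 10 mm thick, 24 mm high, its lower edge 16 mm above the cover's underside (10 mm above the cover's top), on a 14 mm stem. The key stays in its lock and rides on the cover.
- key (a joint): Key angle, rad: 0 locked (bow along the box's y), 1.57 unlocked against its stop (bow along the box's x). It grows clockwise seen from above: the bow's end at box +y moves towards the hinge. It stays where it is left; it takes about 0.08 N m, so about 3 N at the bow's end.
- bushing_top (a point): Centre of the top of the bronze bushing's shoulder, a flat disc 56 mm across and 8 mm thick (bore mark 12 mm), in the box at box x +15, y 0. It stands upright in its bore and can only move down. When fully home its top is 68 mm above the bench.
- bushing (a joint): How far the bushing is pressed in, m: 0.018 fully home (shoulder on the block); starts between 0 and 0.008. It resists with about 10 N of friction and stays where it is left.
- meter_center (a point): Centre of a loose handheld yellow meter with black face, 56 (own x) x 130 (own y) x 34 mm, about 0.3 kg, lying flat on the hinge half of the cover; the point is half-way up, 17 mm above its underside.
- mat: Fixed blue mat, 190 (x) x 170 (y) x 4 mm, flat on the bench to the left or right of the drive box. Origin: centre of its underside.
- parts_bin: Fixed yellow open bin with small parts, 130 x 170 x 60 mm, on the other side of the drive box from the mat. Origin: centre of its underside. Bystander.
- spool_center (a point): Loose bystander: black solder spool standing on end, 64 mm across, 60 mm high, behind the hinge side of the drive box, lower than the opening cover. Its centre.
- jar_center (a point): Loose bystander: amber jar with white cap, 56 mm across, 75 mm high, behind the hinge side of the drive box, lower than the opening cover. Its centre.
- screwdriver_grip (a point): Loose bystander: screwdriver with orange handle, 180 mm long, 26 mm high, lying on the bench close along the drive box's +y side, handle towards the lip side. Middle of its handle.
Mind the look-alikes: they are no part of the job. Of the things like the part that bears meter_center, leave any that is green or turquoise; of the rest the smaller one is meant.

How it is judged (in metres and radians):
On the way, in this order (a step that is already met when the one before it is completed fails the run):
1. the meter lies flat in the middle of the mat, with the cover still shut (horizontal distance between meter_center and mat below 0.05 m and height (world z) of meter_center below 0.026 m and angle between meter_center's own z axis and vertical below 0.1 rad and value of joint cover below 0.1 rad), for 0.2 s.
2. the key is turned its full quarter-turn, with the cover still shut (value of joint key above 1.4 rad and value of joint cover below 0.1 rad), for 0.1 s.
3. the cover is swung open past upright (value of joint cover above 1.75 rad), for 0.2 s.
At the end, for the whole second after the job is handed in: Bushing within 1.5 mm of fully home; cover leaning open beyond 1.75 rad; key still turned beyond 1.2 rad; meter lying flat (within 0.1 rad) on the mat, its centre within 50 mm of the mat's centre (horizontal distance between meter_center and mat below 0.05 m and height (world z) of meter_center below 0.026 m and angle between meter_center's own z axis and vertical below 0.1 rad and value of joint key above 1.2 rad and value of joint cover above 1.75 rad and value of joint bushing above 0.0165 m); the robot touches nothing.
It fails at once if the meter is tipped over (angle between meter_center's own z axis and vertical above 0.5 rad).
It fails at once if the meter is dropped or slammed onto the mat (contact force between meter and mat above 60 N).
It fails at once if the solder spool is moved more than 30 mm (distance of spool_center from where it was at the start of the episode above 0.03 m).
It fails at once if the jar is moved more than 30 mm (distance of jar_center from where it was at the start of the episode above 0.03 m).
It fails at once if the screwdriver is moved more than 30 mm (distance of screwdriver_grip from where it was at the start of the episode above 0.03 m).
It also fails if it takes over 72 s, if anything falls off the work surface, if the arm or the gripper's body presses on something with over 40 N, if the wrist force passes 120 N, or if a joint passes its speed limit or range.

## Robot

A 6-joint arm with a two-finger parallel gripper is mounted at the origin on the work surface. World frame = base frame: x ahead of the robot, y to its left, z up, the work surface at z = 0. Lengths are in mm, angles in rad, forces in N, time in s.
With the tool pointing down it reaches from about 325 to 900 mm from the base axis. Payload 3.5 kg.
Tool frame: the origin (TCP) lies midway between the tips of the shut fingers; the grasp point (between the pads) lies 19 mm behind it (bot.grip_depth is the distance from the TCP to the grasp point, in mm); z points along the fingers, y is the line along which they close (so a half turn about z gives the same grasp; the last joint's range is limited). The gripper opens to 85 mm and grips with 20 to 120 N. Pads are 22 mm wide; open, the fingers measure 114 mm over their backs; the gripper's body (76 mm by 85 mm) begins 54 mm behind the grasp point. The pads swing forward as they close: fully open they stand 13 mm farther back than shut.
Start: joints at [-1.297, 0.276, -0.026, 1.268, 0, 1.467], TCP at [229.955, -581.156, 196.413] pointing down, gripper open.
Joint ranges: [-3.12, 3.12], [-0.85, 1.88], [-1.08, 1.24], [-1.95, 2.15], [-1.57, 1.53], [-3.14, 3.14]. Speed limits (rad/s): [2.57, 2.57, 3.14, 3.14, 3.14, 3.14].

## Interface

Orientations are given as a rotation vector (axis times angle).
In Python, from station import bot gives the robot as it stands.
- The arm moves only by the tool send_rows, never from a script. Its argument "commands" is a list of rows, each an object of numbers: "x", "y", "z": the shift along the tool's x, y, z in mm; "spin": the turn about the tool's z in rad. A call has exactly 8 rows; each row shifts and turns the commanded pose from where the row before left it, along the tool's axes as they then stand; what a row does not reach is not made up. A row lasts 1/10 s, in which the tool goes at most 50 mm and 8.59 degrees, less where a joint would pass 70% of its speed; a pose out of reach is approached as far as the arm can. A call is refused whole if a number of a shift passes 50 or a number of a turn 0.15, either way. A call with a gripper value outside its range is refused whole. "jaw" is the closure, from 0 (fully open) to 1 (shut), set as the call begins (left out, the last holds). The fingers move at their own pace and stop on an object; "newtons" is the grip in N (left out, the last holds). Time passes only in rows, so rows that do not move let the fingers close, or fill a call up. It gives the time, the measured TCP pose, the force, the opening and the grip force at its end, in the units of the state.
- bot.read_state(): the state, without advancing time (a new reading comes with each control period).
- bot.snapshot(name): name is "scene" or "top" or "wrist"; returns a dict with "image" (480x640x3 uint8, blue, green, red), "range_z" (480x640 float32, mm along the optical axis (not along the pixel's ray), 0 where there is no reading), "fov_y" (degrees; the focal length in pixels is half the picture's height over the tangent of half this angle, whatever the lens; pixels are square), "cx", "cy" (the principal point, pixels), "T" (4x4, takes a point from camera to world coordinates); the wrist camera has in their place "mount" (4x4, takes a point from camera to tool coordinates, whose origin is the TCP and whose axes are the flange's). Camera axes: x right, y down, z forward; pixel columns grow to the right and rows downward; lengths in mm; the calibration is good to about 2 mm. A picture is of the moment at which its call begins: read the wrist's pose just before it.
- bot.job_done(): hands the job in; it is judged then, once.
The state is a dict: "t": time; "qpos": joint angles; "dq": joint speeds; "effort": joint torques, N m; "tool_pos": TCP position; "ee_rot": TCP orientation; "force": force on the tool from outside, world axes, zero at the start; "moment": the same for the moment, N m; "gripper_width": finger opening in mm; "finger_force": force on a finger pad.
Only numpy, scipy, OpenCV 4.12 (cv2) and the standard library are available. Lean on these libraries where they do the work, as an engineer would, in place of code of your own. Each camera call takes 0.05 s, during which the arm holds its last target. There are 200 camera calls.

## Working session

There is one attempt and no reset: what is moved stays moved. The work goes in short steps, Python scripts to look and compute and a tool call to move; the robot and the scene stay as the last step left them, time stands still between calls to the robot, and variables do not carry over. Pictures are saved under pics/ and viewed, at most 10 in all, crops included, and the job is handed in when it is done.

Besides the shell and the picture viewer there is one more tool, called after "Emit:" as a command line: name --argument value ..., lists and objects as JSON in quotes. send_rows: Moves the arm, as the interface text tells. Its arguments: {"type":"object","properties":{"commands":{"type":"array","items":{"type":"object","properties":{"x":{"type":"number"},"y":{"type":"number"},"z":{"type":"number"},"spin":{"type":"number"}}}},"jaw":{"type":"number"},"newtons":{"type":"number"}},"required":["commands"]}

```bash
ls; mkdir -p pics
cat > h.py <<'E'
import numpy as np, cv2
from station import bot
from scipy.spatial.transform import Rotation as R
def snap(n):
    s=bot.read_state(); d=bot.snapshot(n)
    if n=="wrist":
        T=np.eye(4);T[:3,:3]=R.from_rotvec(s["ee_rot"]).as_matrix();T[:3,3]=s["tool_pos"]
        d["T"]=T@np.array(d["mount"])
    z=np.array(d["range_z"]);f=240/np.tan(np.radians(d["fov_y"])/2)
    v,u=np.mgrid[:480,:640]
    P=np.stack([(u-d["cx"])/f*z,(v-d["cy"])/f*z,z,np.ones_like(z)],-1)@np.array(d["T"]).T
    P=P[...,:3]; P[z==0]=np.nan
    return d["image"],P
E
python3 - <<'E'
from h import *
for n in("scene","top"):
    im,P=snap(n); cv2.imwrite(f"pics/{n}0.png",im); np.save(n,P); np.save(n+"i",im)
s=bot.read_state(); print({k:np.round(v,3) for k,v in s.items()})
print(R.from_rotvec(s["ee_rot"]).as_matrix().round(3))
E
```

```text
pics
{'t': np.float64(0.1), 'qpos': array([-1.297,  0.277, -0.028,  1.268,  0.   ,  1.467]), 'dq': array([-0.001, -0.002,  0.004, -0.001, -0.   , -0.001]), 'effort': array([ 1.0000e-03, -4.4671e+01,  2.9613e+01,  8.0000e-03, -0.0000e+00,
       -0.0000e+00]), 'tool_pos': array([ 229.766, -580.391,  195.358]), 'ee_rot': array([-3.084, -0.588,  0.   ]), 'force': array([-0.195,  0.036,  0.406]), 'moment': array([0.039, 0.06 , 0.01 ]), 'finger_force': np.float64(0.0), 'gripper_width': np.float64(85.391)}
[[ 0.93   0.368 -0.001]
 [ 0.368 -0.93   0.002]
 [ 0.    -0.002 -1.   ]]
```

View pics/top0.png

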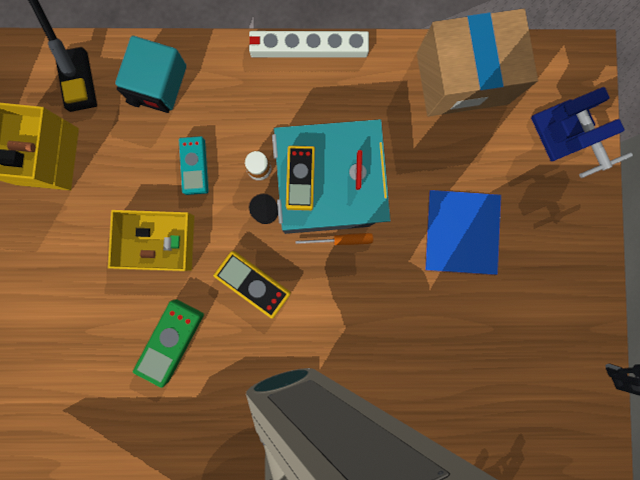

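View pics/scene0.png

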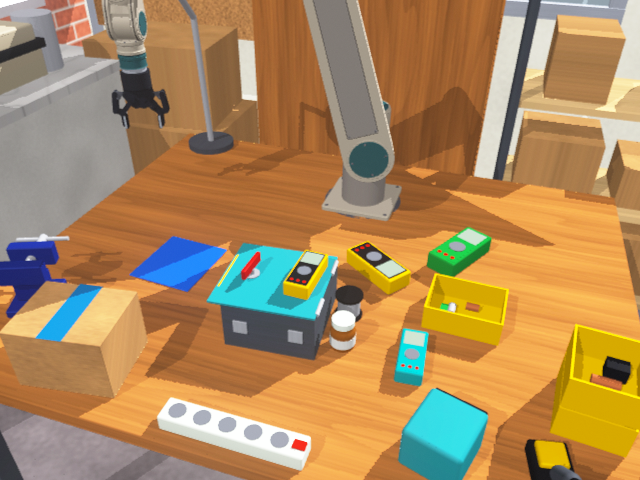

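The top view shows the target meter on the cover at about (300,178), the key at (359,170), the lip edge at about (383,170), the mat at about (463,232), and the screwdriver at about (340,240). The yellow meter on the bench at (252,285) is larger, so it is the look-alike.

Run:
```python
from h import *
P=np.load("top.npy"); im=np.load("topi.npy")
hsv=cv2.cvtColor(im,cv2.COLOR_BGR2HSV); H,S,V=[hsv[...,i].astype(int) for i in range(3)]
v,u=np.mgrid[:480,:640]
def rect(n,m):
    p=P[m]; p=p[~np.isnan(p[:,0])]
    r=cv2.minAreaRect(p[:,:2].astype(np.float32))
    print(n,len(p),"c",np.round(r[0],1),"size",np.round(r[1],1),"ang",round(r[2],2),"z",np.round(np.percentile(p[:,2],[2,50,98]),1))
    print("  box",np.round(cv2.boxPoints(r)).tolist())
roi=(u>265)&(u<400)&(v>110)&(v<245)
z=P[...,2]
rect("cover",roi&(z>110)&(z<122)&(H>80)&(H<100)&(S>80))
rect("meter",roi&(z>138)&(u<325))
rect("key",roi&(z>123)&(u>335)&((H<8)|(H>172))&(S>150))
rect("mat",(u>415)&(u<510)&(v>180)&(v<285)&(H>100)&(H<130)&(S>150)&(z<15))
rect("spool",(u>245)&(u<280)&(v>190)&(v<226)&(z>50)&(z<70))
rect("jar",(u>240)&(u<272)&(v>145)&(v<182)&(z>65)&(z<85))
rect("driver",(u>290)&(u<380)&(v>228)&(v<250)&(z>8)&(z<40)&(H<20)&(S>150)&(u>335))
```

```text
cover 8522 c [593.9 -48.3] size [220.3 228.8] ang 4.59 z [114.1 117.5 120.8]
  box [[475.0, 57.0], [493.0, -171.0], [713.0, -154.0], [695.0, 75.0]]
meter 1714 c [581.8  17.7] size [ 56.  130.3] ang 88.13 z [147.2 151.9 155.4]
  box [[516.0, -8.0], [646.0, -12.0], [648.0, 44.0], [518.0, 48.0]]
key 181 c [ 597.3 -102.4] size [ 8.1 78.1] ang 87.75 z [134.9 150.7 155.2]
  box [[558.0, -105.0], [636.0, -108.0], [636.0, -100.0], [558.0, -97.0]]
mat 5621 c [ 478.  -365.2] size [169.8 189.6] ang 85.88 z [1.5 5.5 9.6]
  box [[377.0, -443.0], [566.0, -457.0], [579.0, -287.0], [390.0, -274.0]]
spool 637 c [529.9 102.4] size [62.  62.3] ang 67.73 z [57.8 61.5 65.1]
  box [[489.0, 85.0], [547.0, 62.0], [571.0, 119.0], [513.0, 143.0]]
jar 407 c [628.7 116.4] size [48.1 48.3] ang 63.15 z [68.6 76.5 80.8]
  box [[596.0, 106.0], [639.0, 84.0], [661.0, 127.0], [618.0, 149.0]]
driver 404 c [ 461.5 -105.4] size [25.5 86.7] ang 2.93 z [16.3 24.7 29.7]
  box [[447.0, -63.0], [451.0, -149.0], [476.0, -148.0], [472.0, -61.0]]
```

Emit:
send_rows --commands '[{"spin": 0.14},{"spin": 0.14},{"spin": 0.13},{"x": 21,"y": -38},{"x": 21,"y": -38},{"x": 21,"y": -38},{"x": 21,"y": -38},{"x": 21,"y": -38}]' --jaw 0 --newtons 40

```text
schema error: expected keys x, y, z, spin
```

Emit:
send_rows --commands '[{"x": 21,"y": -38},{"x": 21,"y": -38},{"x": 21,"y": -38},{"x": 21,"y": -38},{"x": 21,"y": -38},{"x": 21,"y": -38},{"x": 21,"y": -38},{"x": 21,"y": -38}]'

```text
schema error: expected keys x, y, z, spin
```

Emit:
send_rows --commands '[{"x": 20,"y": -38},{"x": 20,"y": -38},{"x": 19,"y": -38},{"x": 0,"y": 0},{},{},{},{}]'

```text
schema error: expected keys x, y, z, spin
```

```bash
cat >> h.py <<'E'
def togo(x,y,z=None,ang=None):
    s=bot.read_state(); M=R.from_rotvec(s["ee_rot"]).as_matrix(); p=np.array(s["tool_pos"])
    d=np.array([x,y,p[2] if z is None else z])-p
    a=np.arctan2(M[1,0],M[0,0])
    print("t",round(s["t"],2),"pos",p.round(1),"xang",round(a,3),"z",M[:,2].round(3),"F",np.round(s["force"],1),"w",round(s["gripper_width"],1),"ff",round(s["finger_force"],1),"q",np.round(s["qpos"],2))
    print("togo tool",(M.T@d).round(1), "" if ang is None else "spin %.3f"%(-(ang-a)))
E
python3 - <<'E'
from h import *
togo(581.8,17.7,118,-0.033)
im,P=snap("wrist"); cv2.imwrite("pics/w1.png",im)
m=(P[...,2]>140)&(P[...,2]<165)&(P[...,1]>-40)
p=P[m];r=cv2.minAreaRect(p[:,:2].astype(np.float32));print(r,np.median(p[:,2]))
E
```

```text
t 0.1 pos [ 229.8 -580.4  195.4] xang 0.377 z [-0.001  0.002 -1.   ] F [-0.2  0.   0.4] w 85.4 ff 0.0 q [-1.3   0.28 -0.03  1.27  0.    1.47]
togo tool [ 547.4 -426.4   78.4] spin 0.410
((0.0, 0.0), (0.0, 0.0), 0.0) nan
  return _methods._mean(a, axis=axis, dtype=dtype,
  ret = ret.dtype.type(ret / rcount)
```

View pics/w1.png

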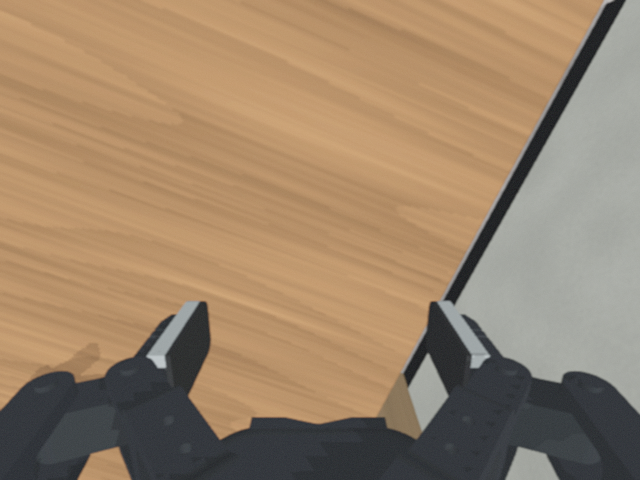

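All keys are required in every row, so nothing moved. The wrist view shows only the bench and the open fingers, with tips at about (190,320) and (450,320).

Emit:
send_rows --commands '[{"x": 0,"y": 0,"z": 0,"spin": 0.14},{"x": 0,"y": 0,"z": 0,"spin": 0.14},{"x": 0,"y": 0,"z": 0,"spin": 0.13},{"x": 21,"y": -38,"z": 0,"spin": 0},{"x": 21,"y": -38,"z": 0,"spin": 0},{"x": 21,"y": -38,"z": 0,"spin": 0},{"x": 21,"y": -38,"z": 0,"spin": 0},{"x": 21,"y": -38,"z": 0,"spin": 0}]' --jaw 0 --newtons 40

```text
t: 0.95
tool_pos: [341.6, -393.0, 196.1]
ee_rot: [-3.141, 0.053, 0.0]
force: [0.2, -0.4, 0.4]
gripper_width: 85.4
finger_force: 0.0
```

Emit:
send_rows --commands '[{"x": 21,"y": -38,"z": 0,"spin": 0},{"x": 21,"y": -38,"z": 0,"spin": 0},{"x": 21,"y": -38,"z": 0,"spin": 0},{"x": 21,"y": -38,"z": 0,"spin": 0},{"x": 21,"y": -38,"z": 0,"spin": 0},{"x": 21,"y": -38,"z": 0,"spin": 0},{"x": 21,"y": -38,"z": 0,"spin": 0},{"x": 21,"y": -38,"z": 0,"spin": 0}]'

```text
t: 1.75
tool_pos: [519.6, -94.7, 196.2]
ee_rot: [3.141, -0.052, -0.0]
force: [0.7, -1.3, 0.3]
gripper_width: 85.3
finger_force: 0.0
```

Emit:
send_rows --commands '[{"x": 20,"y": -38,"z": 0,"spin": 0},{"x": 20,"y": -38,"z": 0,"spin": 0},{"x": 19,"y": -38,"z": 0,"spin": 0},{"x": 0,"y": 0,"z": 0,"spin": 0},{"x": 0,"y": 0,"z": 0,"spin": 0},{"x": 0,"y": 0,"z": 0,"spin": 0},{"x": 0,"y": 0,"z": 0,"spin": 0},{"x": 0,"y": 0,"z": 0,"spin": 0}]'

```text
t: 2.55
tool_pos: [581.5, 14.4, 196.5]
ee_rot: [3.141, -0.055, -0.0]
force: [-0.1, 0.5, 0.6]
gripper_width: 85.3
finger_force: 0.0
```

Run:
```python
from h import *
togo(581.8,17.7,118,-0.033)
im,P=snap("wrist"); cv2.imwrite("pics/w2.png",im)
m=(P[...,2]>140)&(P[...,2]<160)&(P[...,1]>-40);m[300:]=False
p=P[m];r=cv2.minAreaRect(p[:,:2].astype(np.float32));print(r,np.median(p[:,2]))
```

```text
t 2.55 pos [581.5  14.4 196.5] xang -0.035 z [-0. -0. -1.] F [-0.1  0.5  0.6] w 85.3 ff 0.0 q [-0.09  0.2  -0.12  1.25 -0.    3.09]
togo tool [ 0.2 -3.3 78.5] spin -0.002
((593.8883666992188, 19.435165405273438), (56.12411880493164, 106.6242446899414), 88.04527282714844) 150.37580128846184
```

View pics/w2.png

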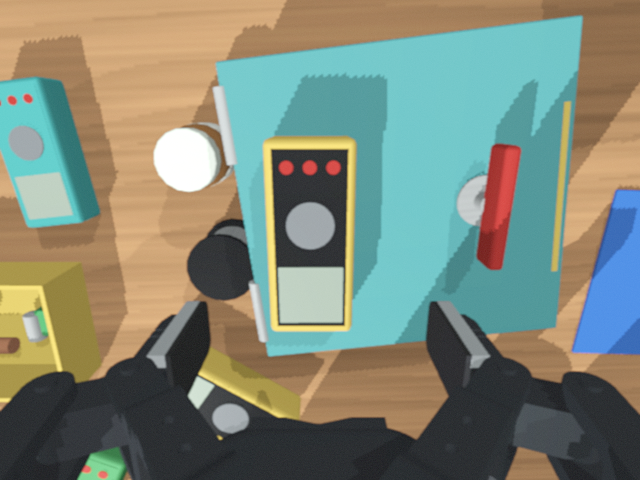

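The wrist view shows the meter at about (310,235), centred under the gripper, and the key at (498,207). I'm descending.

Emit:
send_rows --commands '[{"x": 0,"y": -4,"z": 20,"spin": 0},{"x": 0,"y": 0,"z": 20,"spin": 0},{"x": 0,"y": 0,"z": 20,"spin": 0},{"x": 0,"y": 0,"z": 10,"spin": 0},{"x": 0,"y": 0,"z": 8,"spin": 0},{"x": 0,"y": 0,"z": 0,"spin": 0},{"x": 0,"y": 0,"z": 0,"spin": 0},{"x": 0,"y": 0,"z": 0,"spin": 0}]'

```text
t: 3.4
tool_pos: [583.0, 19.4, 119.5]
ee_rot: [3.141, -0.052, 0.003]
force: [-0.3, -0.3, 0.0]
gripper_width: 85.5
finger_force: 0.0
```

Emit:
send_rows --commands '[{"x": 0,"y": 0,"z": 0,"spin": 0},{"x": 0,"y": 0,"z": 0,"spin": 0},{"x": 0,"y": 0,"z": 0,"spin": 0},{"x": 0,"y": 0,"z": 0,"spin": 0},{"x": 0,"y": 0,"z": 0,"spin": 0},{"x": 0,"y": 0,"z": 0,"spin": 0},{"x": 0,"y": 0,"z": 0,"spin": 0},{"x": 0,"y": 0,"z": 0,"spin": 0}]' --jaw 1 --newtons 40

```text
t: 4.2
tool_pos: [582.1, 19.5, 118.4]
ee_rot: [3.141, -0.052, -0.0]
force: [0.6, 0.3, -0.3]
gripper_width: -0.1
finger_force: 0.0
```

Run:
```python
from h import *
im,P=snap("wrist"); im2,P2=snap("scene")
cv2.imwrite("pics/w3.png",np.hstack([cv2.resize(im,(400,300)),im2[180:405,200:500][:, :].repeat(1,0) if 0 else cv2.resize(im2[180:390,190:470],(400,300))]))
togo(582,18,118,-.035)
```

```text
t 4.3 pos [582.1  19.5 118.4] xang -0.033 z [-0. -0. -1.] F [ 0.2 -0.5 -0.4] w 0.1 ff 0.0 q [-0.08  0.25 -0.23  1.09 -0.    3.1 ]
togo tool [-0.   1.5  0.4] spin 0.002
```

View pics/w3.png

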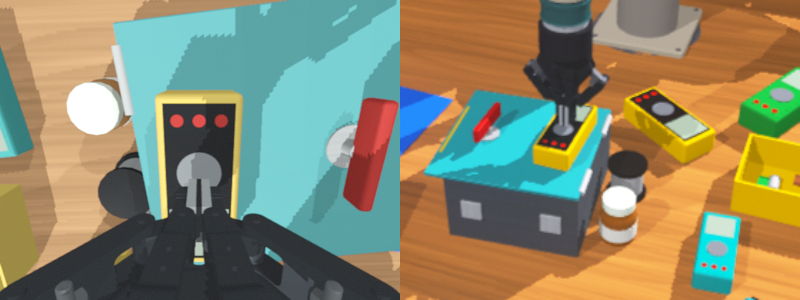

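The view shows the shut fingers standing on or above the meter's dial, at about (200,185) in the left half, so they are higher than the pose says. I'll check the finger depth.

Run:
```python
from h import *
im,P=snap("wrist")
for v in range(250,400,12): print(v,P[v,320].round(1),P[v,305].round(1), P[v,360].round(1))
d=bot.snapshot("wrist");print(np.round(d["mount"],3),d["fov_y"],d["cx"],d["cy"])
i2,P2=snap("scene")
m=(P2[...,0]>530)&(P2[...,0]<640)&(P2[...,1]>-15)&(P2[...,1]<50)&(P2[...,2]>115)
dark=m&(i2.max(-1)<70)
for v in range(180,310,6):
    c=np.where(m[v])[0]
    if len(c): u=c[len(c)//2]; print(v,c.min(),c.max(),P2[v,c.min()].round(0),P2[v,u].round(0))
```

```text
250 [606.3  18.  150.8] [607.   24.1 152.3] [605.6   1.4 150.3]
262 [601.3  18.1 151.6] [601.8  24.3 152.4] [600.2   1.4 150.3]
274 [595.5  18.3 150.6] [595.9  24.6 151. ] [594.9   1.4 150.7]
286 [593.3  18.4 157.7] [593.8  24.4 158.5] [589.1   1.4 150.1]
298 [593.3  18.5 168.3] [593.9  24.1 169.2] [583.6   1.4 150.5]
310 [593.1  18.5 177.2] [593.3  23.8 177.3] [577.8   1.4 150.4]
322 [592.7  18.6 184.8] [593.8  23.5 186.3] [572.2   1.4 151. ]
334 [592.   18.6 191. ] [594.5  23.2 194.6] [565.6   1.3 150.1]
346 [nan nan nan] [594.1  23.  200.4] [593.9   6.8 201. ]
358 [583.2  18.9 191.3] [593.8  22.9 205.9] [594.    7.5 206.9]
370 [579.   19.  191.8] [594.2  22.7 211.6] [593.2   7.9 210.9]
382 [573.3  19.2 190.7] [590.9  22.8 212.2] [598.9   9.2 222.8]
394 [534.   20.2 150.4] [578.8  23.6 202.6] [599.    9.6 226.9]
[[ 0.00000e+00 -9.55000e-01 -2.97000e-01  7.61590e+01]
 [ 1.00000e+00  0.00000e+00 -0.00000e+00 -1.22000e-01]
 [ 0.00000e+00 -2.97000e-01  9.55000e-01 -1.77487e+02]
 [ 0.00000e+00  0.00000e+00  0.00000e+00  1.00000e+00]] 65.57460876913467 317.8768071565073 234.4780284312754
[... 221 characters left out ...]
 25. 327.]
210 288 316 [608.  -8. 302.] [619.  25. 315.]
216 288 317 [600. -11. 283.] [621.  28. 303.]
222 289 318 [591. -13. 263.] [620.  27. 288.]
228 290 318 [595. -10. 251.] [591.  19. 255.]
234 291 317 [579. -14. 226.] [594.  20. 243.]
240 289 315 [598. -11. 224.] [590.  14. 224.]
246 289 318 [595. -13. 207.] [581.  15. 204.]
252 299 317 [594.   9. 196.] [595.  29. 201.]
258 299 326 [589.   7. 176.] [582.  35. 178.]
264 296 326 [577.  -5. 149.] [591.  34. 169.]
270 292 325 [603.  -4. 152.] [591.  30. 152.]
276 288 321 [625.  -5. 152.] [614.  27. 152.]
282 291 319 [638.   7. 149.] [631.  35. 151.]
288 309 316 [638.  46. 143.] [616.  47. 127.]
294 310 313 [635.  47. 125.] [626.  46. 118.]
```

Emit:
send_rows --commands '[{"x": 0,"y": 0,"z": -10,"spin": 0},{"x": 0,"y": 0,"z": -20,"spin": 0},{"x": 0,"y": 0,"z": -20,"spin": 0},{"x": 0,"y": 0,"z": -10,"spin": 0},{"x": 0,"y": 0,"z": 0,"spin": 0},{"x": 0,"y": 0,"z": 0,"spin": 0},{"x": 0,"y": 0,"z": 0,"spin": 0},{"x": 0,"y": 0,"z": 0,"spin": 0}]'

```text
t: 5.25
tool_pos: [581.2, 19.5, 177.2]
ee_rot: [-3.141, 0.052, 0.004]
force: [0.7, -0.4, 0.1]
gripper_width: -0.1
finger_force: 0.0
```

Run:
```python
from h import *
togo(582,18,118,-.035)
im,P=snap("wrist")
for v in range(220,400,10): print(v,P[v,320].round(1),P[v,305].round(1), P[v,360].round(1))
m=(P[...,2]>140)&(P[...,2]<160)&(P[...,1]>-40);m[270:]=False
p=P[m];r=cv2.minAreaRect(p[:,:2].astype(np.float32));print(r,np.median(p[:,2]))
i2,P2=snap("scene")
cv2.imwrite("pics/s4.png",np.hstack([cv2.resize(im,(400,300)),cv2.resize(i2[180:390,190:470],(400,300))]))
```

```text
t 5.25 pos [581.2  19.5 177.2] xang -0.033 z [-0.002  0.    -1.   ] F [ 0.7 -0.4  0.1] w -0.1 ff 0.0 q [-0.08  0.21 -0.15  1.21  0.    3.1 ]
togo tool [ 1.   1.5 59.2] spin 0.002
220 [602.8  17.8 152.6] [602.6  26.3 150.7] [601.2  -4.9 149.3]
230 [596.5  18.  150.9] [597.1  26.5 151.9] [595.4  -4.9 149.8]
240 [590.9  18.2 152.2] [590.8  26.8 151.1] [589.3  -4.9 149.6]
250 [584.4  18.4 151.1] [584.4  27.1 150.3] [583.2  -4.9 149.9]
260 [577.9  18.6 150.3] [578.1  27.4 150.1] [576.9  -4.9 149.7]
270 [571.1  18.8 149.3] [571.7  27.7 149.9] [570.3  -5.  149.2]
280 [565.1  19.  150.3] [565.6  27.9 150.7] [563.7  -5.  148.9]
290 [592.2  18.5 219.6] [592.6  24.4 220. ] [557.3  -5.  149.5]
300 [592.5  18.5 228.7] [592.6  24.2 228.5] [550.2  -5.1 148.7]
310 [592.7  18.6 236.6] [592.3  23.9 235.7] [543.4  -5.  148.8]
320 [592.5  18.6 243.1] [592.8  23.7 243.3] [536.3  -5.1 148.5]
330 [592.5  18.6 249.3] [592.5  23.5 249.1] [529.5  -5.  149. ]
340 [588.5  18.8 248.8] [593.8  23.2 256.7] [593.5   6.6 257.1]
350 [585.9  18.8 250.6] [593.8  23.  261.8] [593.7   7.2 262.4]
360 [581.1  19.  249.2] [593.7  22.8 266.4] [593.3   7.6 266.5]
370 [577.5  19.1 249.5] [594.1  22.7 271.1] [593.    8.  270.4]
380 [574.1  19.2 250.3] [591.4  22.8 271.8] [598.1   9.1 280.6]
390 [ 3.593e+02  2.470e+01 -1.000e-01] [579.2  23.6 261. ] [597.5   9.4 283.3]
((608.9649658203125, 18.920204162597656), (56.16972732543945, 76.43804168701172), 88.03715515136719) 150.32607868790282
```

View pics/s4.png

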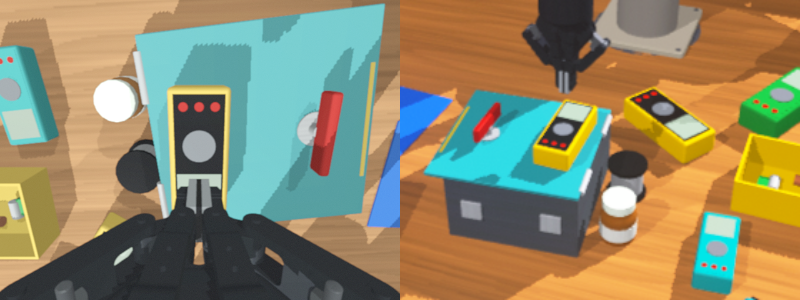

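The fingers came down short: shut at TCP z=177, their tips appear near z≈215, so the real tips sit well behind the reported TCP. The meter is untouched. I'll measure the offset precisely.

Run:
```python
from h import *
s=bot.read_state();print(s["tool_pos"])
L=[]
for k in range(3):
    im,P=snap("wrist")
    c=P[278:296,312:328,2]; L.append(np.nanmin(np.where(c>190,c,np.nan)))
    print([round(float(np.nanmedian(P[v,300:316,2])),1) for v in range(280,294)])
print(L)
i2,P2=snap("scene")
m=(abs(P2[...,0]-582)<25)&(abs(P2[...,1]-19)<25)&(P2[...,2]>165)
print("scene tip pct",np.percentile(P2[...,2][m],[0,1,2,5]), [ (v,P2[v][m[v]][:,2].mean().round(1)) for v in range(480) if m[v].sum()>3][-4:])
i,P3=snap("top")
```

```text
[581.48558607  19.54307908 177.51842111]
[150.9, 150.6, 150.7, 150.6, 150.4, 150.8, 216.4, 217.4, 218.6, 219.8, 220.2, 221.2, 221.9, 223.2]
[150.8, 150.6, 150.7, 150.6, 150.5, 151.1, 216.4, 217.8, 218.4, 219.7, 220.4, 221.5, 222.4, 223.3]
[150.6, 150.6, 150.4, 150.8, 150.3, 151.1, 216.6, 217.8, 218.9, 219.6, 220.7, 221.4, 222.2, 223.1]
[np.float64(215.47890366716385), np.float64(215.35141062749173), np.float64(215.31897512493506)]
scene tip pct [214.44168554 220.44480156 223.11698842 231.28725892] [(242, np.float64(223.0)), (243, np.float64(221.1)), (244, np.float64(217.7)), (245, np.float64(215.9))]
```

The offset is 38 mm: real shut tips are at TCP z + 38. I'm opening and going down to TCP z≈81.

Emit:
send_rows --commands '[{"x": 0,"y": 1,"z": 0,"spin": 0},{"x": 0,"y": 0,"z": 0,"spin": 0},{"x": 0,"y": 0,"z": 0,"spin": 0},{"x": 0,"y": 0,"z": 0,"spin": 0},{"x": 0,"y": 0,"z": 0,"spin": 0},{"x": 0,"y": 0,"z": 0,"spin": 0},{"x": 0,"y": 0,"z": 0,"spin": 0},{"x": 0,"y": 0,"z": 0,"spin": 0}]' --jaw 0

```text
t: 6.4
tool_pos: [582.1, 18.5, 178.4]
ee_rot: [-3.141, 0.052, -0.0]
force: [-0.4, -0.7, -0.1]
gripper_width: 85.7
finger_force: 0.0
```

Emit:
send_rows --commands '[{"x": 0,"y": 0,"z": 20,"spin": 0},{"x": 0,"y": 0,"z": 20,"spin": 0},{"x": 0,"y": 0,"z": 20,"spin": 0},{"x": 0,"y": 0,"z": 16,"spin": 0},{"x": 0,"y": 0,"z": 12,"spin": 0},{"x": 0,"y": 0,"z": 8,"spin": 0},{"x": 0,"y": 0,"z": 0,"spin": 0},{"x": 0,"y": 0,"z": 0,"spin": 0}]'

```text
t: 7.2
tool_pos: [582.5, 18.4, 82.9]
ee_rot: [3.141, -0.052, 0.001]
force: [0.0, 0.5, 0.6]
gripper_width: 85.7
finger_force: 0.0
```

Emit:
send_rows --commands '[{"x": 0,"y": 0,"z": 0,"spin": 0},{"x": 0,"y": 0,"z": 0,"spin": 0},{"x": 0,"y": 0,"z": 0,"spin": 0},{"x": 0,"y": 0,"z": 0,"spin": 0},{"x": 0,"y": 0,"z": 0,"spin": 0},{"x": 0,"y": 0,"z": 0,"spin": 0},{"x": 0,"y": 0,"z": 0,"spin": 0},{"x": 0,"y": 0,"z": 0,"spin": 0}]' --jaw 1 --newtons 40

```text
t: 8.0
tool_pos: [583.0, 18.8, 83.6]
ee_rot: [-3.141, 0.052, -0.003]
force: [-0.5, 1.8, 6.0]
gripper_width: 55.4
finger_force: 44.5
```

Emit:
send_rows --commands '[{"x": 0,"y": 0,"z": -5,"spin": 0},{"x": 0,"y": 0,"z": -15,"spin": 0},{"x": 0,"y": 0,"z": -20,"spin": 0},{"x": 0,"y": 0,"z": -20,"spin": 0},{"x": 0,"y": 0,"z": -10,"spin": 0},{"x": 0,"y": 0,"z": 0,"spin": 0},{"x": 0,"y": 0,"z": 0,"spin": 0},{"x": 0,"y": 0,"z": 0,"spin": 0}]'

```text
t: 8.8
tool_pos: [580.7, 18.5, 150.7]
ee_rot: [-3.141, 0.052, 0.005]
force: [0.5, 0.8, -5.1]
gripper_width: 55.2
finger_force: 43.6
```

Emit:
send_rows --commands '[{"x": -4,"y": 15,"z": 0,"spin": 0},{"x": -7,"y": 30,"z": 0,"spin": 0},{"x": -9,"y": 40,"z": 0,"spin": 0},{"x": -9,"y": 40,"z": 0,"spin": 0},{"x": -9,"y": 40,"z": 0,"spin": 0},{"x": -9,"y": 40,"z": 0,"spin": 0},{"x": -9,"y": 40,"z": 0,"spin": 0},{"x": -9,"y": 40,"z": 0,"spin": 0}]'

```text
t: 9.6
tool_pos: [505.8, -266.1, 151.6]
ee_rot: [-3.141, 0.053, 0.002]
force: [1.3, 0.2, -3.9]
gripper_width: 55.3
finger_force: 43.7
```

Emit:
send_rows --commands '[{"x": -9,"y": 40,"z": 0,"spin": 0},{"x": -9,"y": 35,"z": 0,"spin": 0},{"x": -8,"y": 27,"z": 0,"spin": 0},{"x": 0,"y": 0,"z": 20,"spin": 0},{"x": 0,"y": 0,"z": 30,"spin": 0},{"x": 0,"y": 0,"z": 30,"spin": 0},{"x": 0,"y": 0,"z": 20,"spin": 0},{"x": 0,"y": 0,"z": 0,"spin": 0}]'

```text
t: 10.4
tool_pos: [474.2, -362.8, 47.9]
ee_rot: [-3.135, 0.053, 0.012]
force: [-0.2, 0.1, -3.5]
gripper_width: 55.8
finger_force: 44.0
```

Run:
```python
from h import *
togo(478,-365,None,-.035)
im,P=snap("wrist"); 
i2,P2=snap("scene")
cv2.imwrite("pics/s5.png",np.hstack([cv2.resize(im,(400,300)),cv2.resize(i2[120:360,90:410],(400,300))]))
```

```text
t 10.4 pos [ 474.2 -362.8   47.9] xang -0.034 z [-0.007  0.006 -1.   ] F [-0.2  0.1 -3.5] w 55.8 ff 44.0 q [-0.76  0.35 -0.26  0.97 -0.    2.41]
togo tool [ 3.9  2.1 -0. ] spin 0.001
```

View pics/s5.png

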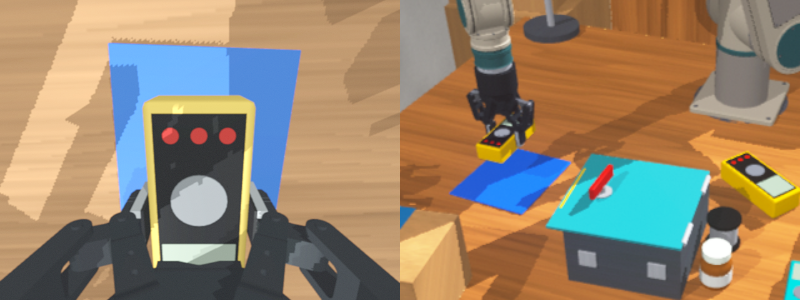

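The meter is held level above the mat: (200,180) in the left half, gripper over the mat in the right half. I'm lowering it.

Emit:
send_rows --commands '[{"x": 3,"y": 2,"z": 10,"spin": 0},{"x": 0,"y": 0,"z": 15,"spin": 0},{"x": 0,"y": 0,"z": 15,"spin": 0},{"x": 0,"y": 0,"z": 12,"spin": 0},{"x": 0,"y": 0,"z": 8,"spin": 0},{"x": 0,"y": 0,"z": 5,"spin": 0},{"x": 0,"y": 0,"z": 0,"spin": 0},{"x": 0,"y": 0,"z": 0,"spin": 0}]'

```text
t: 11.3
tool_pos: [481.4, -367.6, -12.4]
ee_rot: [3.141, -0.052, 0.001]
force: [0.3, 0.4, -4.4]
gripper_width: 55.2
finger_force: 44.2
```

Emit:
send_rows --commands '[{"x": 0,"y": 0,"z": 2,"spin": 0},{"x": 0,"y": 0,"z": 2,"spin": 0},{"x": 0,"y": 0,"z": 1,"spin": 0},{"x": 0,"y": 0,"z": 1,"spin": 0},{"x": 0,"y": 0,"z": 1,"spin": 0},{"x": 0,"y": 0,"z": 0,"spin": 0},{"x": 0,"y": 0,"z": 0,"spin": 0},{"x": 0,"y": 0,"z": 0,"spin": 0}]'

```text
t: 12.1
tool_pos: [481.2, -367.4, -19.5]
ee_rot: [3.141, -0.052, 0.0]
force: [0.8, 0.0, -3.7]
gripper_width: 55.4
finger_force: 44.2
```

Emit:
send_rows --commands '[{"x": -2,"y": -1,"z": 2,"spin": 0},{"x": 0,"y": 0,"z": 2,"spin": 0},{"x": 0,"y": 0,"z": 1,"spin": 0},{"x": 0,"y": 0,"z": 1,"spin": 0},{"x": 0,"y": 0,"z": 1,"spin": 0},{"x": 0,"y": 0,"z": 0.5,"spin": 0},{"x": 0,"y": 0,"z": 0.5,"spin": 0},{"x": 0,"y": 0,"z": 0,"spin": 0}]'

```text
t: 12.9
tool_pos: [479.2, -366.3, -27.6]
ee_rot: [-3.141, 0.052, -0.0]
force: [0.7, 0.0, -4.3]
gripper_width: 55.2
finger_force: 44.2
```

Emit:
send_rows --commands '[{"x": 0,"y": 0,"z": 0.5,"spin": 0},{"x": 0,"y": 0,"z": 0.5,"spin": 0},{"x": 0,"y": 0,"z": 0.5,"spin": 0},{"x": 0,"y": 0,"z": 0.5,"spin": 0},{"x": 0,"y": 0,"z": 0,"spin": 0},{"x": 0,"y": 0,"z": 0,"spin": 0},{"x": 0,"y": 0,"z": 0,"spin": 0},{"x": 0,"y": 0,"z": 0,"spin": 0}]'

```text
t: 13.7
tool_pos: [479.3, -366.4, -28.4]
ee_rot: [3.141, -0.052, 0.0]
force: [-2.8, 1.7, 5.4]
gripper_width: 55.4
finger_force: 45.4
```

Emit:
send_rows --commands '[{"x": 0,"y": 0,"z": 0,"spin": 0},{"x": 0,"y": 0,"z": 0,"spin": 0},{"x": 0,"y": 0,"z": 0,"spin": 0},{"x": 0,"y": 0,"z": 0,"spin": 0},{"x": 0,"y": 0,"z": 0,"spin": 0},{"x": 0,"y": 0,"z": 0,"spin": 0},{"x": 0,"y": 0,"z": 0,"spin": 0},{"x": 0,"y": 0,"z": 0,"spin": 0}]' --jaw 0

```text
t: 14.5
tool_pos: [479.2, -366.3, -29.6]
ee_rot: [-3.141, 0.052, 0.0]
force: [0.2, 0.4, 0.8]
gripper_width: 85.4
finger_force: 0.0
```

Emit:
send_rows --commands '[{"x": 0,"y": 0,"z": -10,"spin": 0},{"x": 0,"y": 0,"z": -20,"spin": 0},{"x": 0,"y": 0,"z": -30,"spin": 0},{"x": 0,"y": 0,"z": -40,"spin": 0},{"x": 0,"y": 0,"z": -30,"spin": -0.149},{"x": 0,"y": 0,"z": -20,"spin": -0.149},{"x": 0,"y": 0,"z": 0,"spin": -0.149},{"x": 0,"y": 0,"z": 0,"spin": -0.149}]'

```text
t: 15.3
tool_pos: [480.1, -367.1, 122.8]
ee_rot: [3.012, 0.881, 0.003]
force: [0.5, -0.5, -0.7]
gripper_width: 85.4
finger_force: 0.0
```

Emit:
send_rows --commands '[{"x": 0,"y": 0,"z": 0,"spin": -0.149},{"x": 0,"y": 0,"z": 0,"spin": -0.149},{"x": 0,"y": 0,"z": 0,"spin": -0.149},{"x": 0,"y": 0,"z": 0,"spin": -0.149},{"x": 0,"y": 0,"z": 0,"spin": -0.149},{"x": 0,"y": 0,"z": 0,"spin": -0.149},{"x": 0,"y": 0,"z": 0,"spin": -0.149},{"x": 0,"y": 0,"z": 0,"spin": -0.149}]'

```text
t: 16.1
tool_pos: [479.3, -366.4, 121.3]
ee_rot: [2.0, 2.422, -0.0]
force: [0.3, -0.3, 0.3]
gripper_width: 85.3
finger_force: 0.0
```

Emit:
send_rows --commands '[{"x": 0,"y": 0,"z": 0,"spin": -0.149},{"x": 0,"y": 0,"z": 0,"spin": -0.149},{"x": 0,"y": 0,"z": 0,"spin": -0.149},{"x": 0,"y": 0,"z": 0,"spin": -0.149},{"x": 0,"y": 0,"z": 0,"spin": -0.149},{"x": 0,"y": 0,"z": 0,"spin": -0.149},{"x": 0,"y": 0,"z": 0,"spin": -0.149},{"x": 0,"y": 0,"z": 0,"spin": -0.149}]'

```text
t: 16.9
tool_pos: [479.3, -366.3, 121.2]
ee_rot: [0.296, 3.127, -0.001]
force: [1.5, 0.5, 0.5]
gripper_width: 85.4
finger_force: 0.0
```

Emit:
send_rows --commands '[{"x": -16,"y": 38,"z": 0,"spin": -0.006},{"x": -16,"y": 38,"z": 0,"spin": 0},{"x": -15,"y": 38,"z": 0,"spin": 0},{"x": -15,"y": 38,"z": 0,"spin": 0},{"x": -15,"y": 38,"z": 0,"spin": 0},{"x": -15,"y": 38,"z": 0,"spin": 0},{"x": -15,"y": 38,"z": 0,"spin": 0},{"x": 0,"y": 0,"z": 0,"spin": 0}]'

```text
t: 17.7
tool_pos: [637.0, -121.2, 121.4]
ee_rot: [0.287, 3.126, 0.002]
force: [0.2, 0.0, 0.2]
gripper_width: 85.6
finger_force: 0.0
```

Run:
```python
from h import *
im,P=snap("wrist"); i2,P2=snap("top")
for a,b in((im,P),(i2,P2)):
    hsv=cv2.cvtColor(a,cv2.COLOR_BGR2HSV).astype(int)
    m=((hsv[...,0]<8)|(hsv[...,0]>172))&(hsv[...,1]>150)&(b[...,2]>146)&(b[...,2]<156)&(abs(b[...,0]-598)<60)&(abs(b[...,1]+103)<40)
    p=b[m]
    if len(p)>20: print("key",len(p),cv2.minAreaRect(p[:,:2].astype(np.float32)),np.median(p[:,2]))
m=(abs(P2[...,2]-38)<10)&(abs(P2[...,0]-478)<90)&(abs(P2[...,1]+365)<80)
p=P2[m]; print("meter",len(p),cv2.minAreaRect(p[:,:2].astype(np.float32)) if len(p) else 0, np.median(p[:,2]))
togo(597.8,-102.8,91,3.10)
cv2.imwrite("pics/s6.png",np.hstack([cv2.resize(im,(400,300)),cv2.resize(i2[100:340,240:560],(400,300))]))
```

```text
key 3974 ((597.9663696289062, -101.79024505615234), (9.131980895996094, 77.88834381103516), 87.8283920288086) 149.7187739067253
meter 1429 ((477.86260986328125, -367.048095703125), (57.15005874633789, 129.02430725097656), 88.38606262207031) 39.75792573278818
t 17.8 pos [ 634.8 -124.4  121. ] xang 2.955 z [ 0.    -0.001 -1.   ] F [-0.5 -0.2 -0.2] w 85.0 ff 0.0 q [-0.29  0.36 -0.08  1.14 -0.   -0.11]
togo tool [40.4 14.4 30. ] spin -0.145
```

View pics/s6.png

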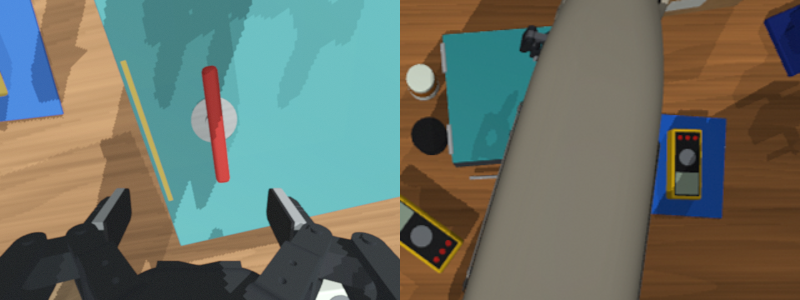

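The meter lies on the mat centre at (685,165) in the right half. The key is at (215,125) in the left half, measured at world (598,-102). I'm grasping the key.

Emit:
send_rows --commands '[{"x": 0,"y": 0,"z": 0,"spin": -0.149},{"x": 15,"y": 8,"z": 0,"spin": 0},{"x": 15,"y": 8,"z": 0,"spin": 0},{"x": 7.5,"y": 5,"z": 0,"spin": 0},{"x": 0,"y": 0,"z": 0,"spin": 0},{"x": 0,"y": 0,"z": 10,"spin": 0},{"x": 0,"y": 0,"z": 10,"spin": 0},{"x": 0,"y": 0,"z": 10,"spin": 0}]'

```text
t: 18.6
tool_pos: [597.9, -103.1, 89.1]
ee_rot: [-0.063, -3.141, -0.0]
force: [0.4, 0.2, -1.6]
gripper_width: 85.5
finger_force: 0.0
```

Emit:
send_rows --commands '[{"x": 0,"y": 0,"z": 0,"spin": 0},{"x": 0,"y": 0,"z": 0,"spin": 0},{"x": 0,"y": 0,"z": 0,"spin": 0},{"x": 0,"y": 0,"z": 0,"spin": 0},{"x": 0,"y": 0,"z": 0,"spin": 0},{"x": 0,"y": 0,"z": 0,"spin": 0},{"x": 0,"y": 0,"z": 0,"spin": 0},{"x": 0,"y": 0,"z": 0,"spin": 0}]' --jaw 1 --newtons 30

```text
t: 19.4
tool_pos: [598.3, -102.0, 91.0]
ee_rot: [0.062, 3.14, 0.002]
force: [0.9, 4.3, 2.9]
gripper_width: 11.1
finger_force: 29.4
```

Run:
```python
from h import *
togo(598,-101.8,91,3.104)
```

```text
t 19.4 pos [ 598.3 -102.    91. ] xang 3.102 z [ 0.001  0.001 -1.   ] F [0.9 4.3 2.9] w 11.1 ff 29.4 q [-0.28  0.32 -0.2   1.05  0.   -0.24]
togo tool [ 0.3  0.2 -0. ] spin -0.002
```

Emit:
send_rows --commands '[{"x": 0,"y": 0,"z": 0,"spin": 0.1},{"x": 0,"y": 0,"z": 0,"spin": 0.1},{"x": 0,"y": 0,"z": 0,"spin": 0.1},{"x": 0,"y": 0,"z": 0,"spin": 0.1},{"x": 0,"y": 0,"z": 0,"spin": 0.1},{"x": 0,"y": 0,"z": 0,"spin": 0.1},{"x": 0,"y": 0,"z": 0,"spin": 0.1},{"x": 0,"y": 0,"z": 0,"spin": 0.1}]'

```text
t: 20.2
tool_pos: [598.3, -102.0, 91.0]
ee_rot: [1.285, 2.866, 0.003]
force: [-0.1, 4.9, 3.0]
gripper_width: 11.2
finger_force: 29.4
```

Emit:
send_rows --commands '[{"x": 0,"y": 0,"z": 0,"spin": 0.1},{"x": 0,"y": 0,"z": 0,"spin": 0.1},{"x": 0,"y": 0,"z": 0,"spin": 0.1},{"x": 0,"y": 0,"z": 0,"spin": 0.1},{"x": 0,"y": 0,"z": 0,"spin": 0.1},{"x": 0,"y": 0,"z": 0,"spin": 0.1},{"x": 0,"y": 0,"z": 0,"spin": 0.05},{"x": 0,"y": 0,"z": 0,"spin": 0}]'

```text
t: 21.0
tool_pos: [598.4, -101.9, 91.0]
ee_rot: [2.129, 2.311, 0.003]
force: [0.8, 5.0, 4.1]
gripper_width: 10.7
finger_force: 29.5
```

Run:
```python
from h import *
togo(598,-101.8,91,3.104-1.45); print(bot.read_state()["moment"])
im,P=snap("wrist")
hsv=cv2.cvtColor(im,cv2.COLOR_BGR2HSV).astype(int)
m=((hsv[...,0]<8)|(hsv[...,0]>172))&(hsv[...,1]>150)&(P[...,2]>140)&(P[...,2]<156)
p=P[m];r=cv2.minAreaRect(p[:,:2].astype(np.float32));print(len(p),r)
```

```text
t 21.0 pos [ 598.4 -101.9   91. ] xang 1.653 z [ 0.001  0.002 -1.   ] F [0.8 5.  4.1] w 10.7 ff 29.5 q [-0.28  0.32 -0.2   1.05  0.    1.21]
togo tool [ 0.2 -0.4  0. ] spin -0.001
[ 1.08956307 -0.12202609  0.08632998]
4871 ((598.37890625, -101.3856201171875), (10.600311279296875, 80.0679931640625), 7.6255316734313965)
```

Emit:
send_rows --commands '[{"x": 0,"y": 0,"z": 0,"spin": 0.04},{"x": 0,"y": 0,"z": 0,"spin": 0.04},{"x": 0,"y": 0,"z": 0,"spin": 0},{"x": 0,"y": 0,"z": 0,"spin": 0},{"x": 0,"y": 0,"z": 0,"spin": 0},{"x": 0,"y": 0,"z": 0,"spin": 0},{"x": 0,"y": 0,"z": 0,"spin": 0},{"x": 0,"y": 0,"z": 0,"spin": 0}]'

```text
t: 21.85
tool_pos: [598.4, -101.9, 91.0]
ee_rot: [-2.218, -2.225, -0.003]
force: [0.1, 4.5, 4.4]
gripper_width: 10.8
finger_force: 29.7
```

Run:
```python
from h import *
togo(598,-101.8,91,3.104-1.45); print(bot.read_state()["moment"])
```

```text
t 21.85 pos [ 598.4 -101.9   91. ] xang 1.574 z [ 0.001  0.002 -1.   ] F [0.1 4.5 4.4] w 10.8 ff 29.7 q [-0.28  0.32 -0.2   1.05  0.    1.29]
togo tool [ 0.1 -0.4 -0. ] spin -0.080
[ 1.14279657 -0.07291385  0.12460815]
```

Key torque rose to 0.125 N·m, so it is at its stop. Next I re-grip the bow near its lip-side end, so the gripper body clears the cover as it swings.

Emit:
send_rows --commands '[{"x": 0,"y": 0,"z": 0,"spin": 0},{"x": 0,"y": 0,"z": 0,"spin": 0},{"x": 0,"y": 0,"z": 0,"spin": 0},{"x": 0,"y": 0,"z": 0,"spin": 0},{"x": 0,"y": 0,"z": 0,"spin": 0},{"x": 0,"y": 0,"z": 0,"spin": -0.075},{"x": -17,"y": 0,"z": 0,"spin": 0},{"x": -17,"y": 0,"z": 0,"spin": 0}]' --jaw 0

```text
t: 22.65
tool_pos: [600.5, -137.8, 90.4]
ee_rot: [2.136, 2.303, -0.001]
force: [1.3, 0.2, 0.4]
gripper_width: 85.6
finger_force: 0.0
```

Run:
```python
from h import *
O=np.array([592.7,-33.3]);bx=np.array([-.0787,.997])
t=O-104*bx; togo(*t,91,1.649)
im,P=snap("wrist")
hsv=cv2.cvtColor(im,cv2.COLOR_BGR2HSV).astype(int)
m=((hsv[...,0]<8)|(hsv[...,0]>172))&(hsv[...,1]>150)&(P[...,2]>147)&(P[...,2]<156)
p=P[m];r=cv2.minAreaRect(p[:,:2].astype(np.float32));print(len(p),r)
q=p[:,:2]-p[:,:2].mean(0);w,V=np.linalg.eigh(q.T@q);print("axis",V[:,1],np.arctan2(*(V[:,1]*np.sign(V[1,1]))[::-1]))
```

```text
t 22.65 pos [ 600.5 -137.8   90.4] xang 1.646 z [ 0.    -0.001 -1.   ] F [1.3 0.2 0.4] w 85.6 ff 0.0 q [-0.33  0.33 -0.18  1.05 -0.    1.17]
togo tool [ 0.8  0.4 -0.6] spin -0.003
5796 ((598.4825439453125, -101.83174133300781), (9.156455039978027, 78.24786376953125), 4.566824913024902)
axis [-0.08020028  0.99677877] 1.6510828338131587
```

Emit:
send_rows --commands '[{"x": 0,"y": 0,"z": 0,"spin": -0.004},{"x": 0,"y": 0,"z": 0,"spin": 0},{"x": 0,"y": 0,"z": 0,"spin": 0},{"x": 0,"y": 0,"z": 0,"spin": 0},{"x": 0,"y": 0,"z": 0,"spin": 0},{"x": 0,"y": 0,"z": 0,"spin": 0},{"x": 0,"y": 0,"z": 0,"spin": 0},{"x": 0,"y": 0,"z": 0,"spin": 0}]' --jaw 1 --newtons 30

```text
t: 23.5
tool_pos: [601.1, -136.3, 90.5]
ee_rot: [2.13, 2.309, 0.002]
force: [3.0, 1.9, -0.7]
gripper_width: 9.5
finger_force: 35.2
```

Run:
```python
from h import *
togo(600.9,-137,91,1.649)
th=np.linspace(0,1.85,25);X=-206*np.cos(th)+28*np.sin(th);Z=206*np.sin(th)+28*np.cos(th)
for k in range(24): print(k,round(th[k+1],2),round(X[k+1]-X[k],1),round(-(Z[k+1]-Z[k]),1),"abs",X[k+1].round(),Z[k+1].round())
```

```text
t 23.5 pos [ 601.1 -136.3   90.5] xang 1.651 z [ 0.001  0.001 -1.   ] F [ 3.   1.9 -0.7] w 9.5 ff 35.2 q [-0.33  0.33 -0.18  1.05  0.    1.16]
togo tool [-0.7 -0.2 -0.5] spin 0.002
0 0.08 2.8 -15.8 abs -203.0 44.0
1 0.15 4.0 -15.5 abs -199.0 59.0
2 0.23 5.2 -15.2 abs -194.0 74.0
3 0.31 6.3 -14.7 abs -188.0 89.0
4 0.39 7.4 -14.2 abs -180.0 103.0
5 0.46 8.5 -13.6 abs -172.0 117.0
6 0.54 9.5 -12.9 abs -162.0 130.0
7 0.62 10.5 -12.1 abs -152.0 142.0
8 0.69 11.4 -11.3 abs -140.0 153.0
9 0.77 12.2 -10.4 abs -128.0 164.0
10 0.85 13.0 -9.4 abs -115.0 173.0
11 0.92 13.7 -8.4 abs -102.0 181.0
12 1.0 14.3 -7.3 abs -87.0 189.0
13 1.08 14.8 -6.2 abs -73.0 195.0
14 1.16 15.2 -5.0 abs -57.0 200.0
15 1.23 15.6 -3.8 abs -42.0 204.0
16 1.31 15.8 -2.6 abs -26.0 206.0
17 1.39 16.0 -1.4 abs -10.0 208.0
18 1.46 16.0 -0.2 abs 6.0 208.0
19 1.54 16.0 1.1 abs 22.0 207.0
20 1.62 15.9 2.3 abs 38.0 204.0
21 1.7 15.6 3.5 abs 53.0 201.0
22 1.77 15.3 4.7 abs 69.0 196.0
23 1.85 14.9 5.9 abs 84.0 190.0
```

Emit:
send_rows --commands '[{"x": 1,"y": 0,"z": -8,"spin": 0},{"x": 2,"y": 0,"z": -8,"spin": 0},{"x": 4,"y": 0,"z": -15.5,"spin": 0},{"x": 5,"y": 0,"z": -15,"spin": 0},{"x": 6.5,"y": 0,"z": -15,"spin": 0},{"x": 7.5,"y": 0,"z": -14,"spin": 0},{"x": 0,"y": 0,"z": 0,"spin": 0},{"x": 0,"y": 0,"z": 0,"spin": 0}]'

```text
t: 24.3
tool_pos: [598.9, -109.5, 165.6]
ee_rot: [-2.13, -2.309, -0.003]
force: [4.3, 2.8, -5.1]
gripper_width: 9.3
finger_force: 32.3
```

Run:
```python
from h import *
togo(600.9,-137,91,1.649)
i2,P2=snap("scene"); w,P=snap("wrist")
cv2.imwrite("pics/s7.png",np.hstack([cv2.resize(w,(400,300)),cv2.resize(i2[120:360,130:450],(400,300))]))
```

```text
t 24.3 pos [ 598.9 -109.5  165.6] xang 1.652 z [ 0.001  0.002 -1.   ] F [ 4.3  2.8 -5.1] w 9.3 ff 32.3 q [-0.29  0.26 -0.11  1.2   0.    1.2 ]
togo tool [-27.7  -0.4  74.6] spin 0.003
```

View pics/s7.png

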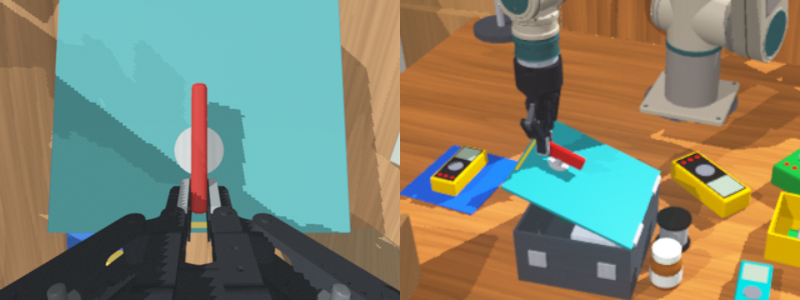

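The cover is lifting at about 0.4 rad, with the key held at (200,190) in the left half. I'm continuing the arc.

Emit:
send_rows --commands '[{"x": 8.5,"y": 0,"z": -13.5,"spin": 0},{"x": 9.5,"y": 0,"z": -13,"spin": 0},{"x": 10.5,"y": 0,"z": -12,"spin": 0},{"x": 11.5,"y": 0,"z": -11.5,"spin": 0},{"x": 12,"y": 0,"z": -10.5,"spin": 0},{"x": 13,"y": 0,"z": -9.5,"spin": 0},{"x": 13.5,"y": 0,"z": -8.5,"spin": 0},{"x": 14.5,"y": 0,"z": -7.5,"spin": 0}]'

```text
t: 25.2
tool_pos: [591.4, -17.8, 250.6]
ee_rot: [2.131, 2.308, -0.001]
force: [5.4, 0.0, -9.2]
gripper_width: 9.3
finger_force: 29.1
```

Emit:
send_rows --commands '[{"x": 15,"y": 0,"z": -6,"spin": 0},{"x": 15,"y": 0,"z": -5,"spin": 0},{"x": 15.5,"y": 0,"z": -4,"spin": 0},{"x": 16,"y": 0,"z": -2.5,"spin": 0},{"x": 16,"y": 0,"z": -1.5,"spin": 0},{"x": 16,"y": 0,"z": 0,"spin": 0},{"x": 0,"y": 0,"z": 0,"spin": 0},{"x": 0,"y": 0,"z": 0,"spin": 0}]'

```text
t: 26.0
tool_pos: [584.0, 75.4, 270.6]
ee_rot: [2.129, 2.308, -0.0]
force: [5.3, -1.4, -4.0]
gripper_width: 9.2
finger_force: 29.4
```

Run:
```python
from h import *
togo(600.9,-137,91,1.649)
i2,P=snap("scene")
hsv=cv2.cvtColor(i2,cv2.COLOR_BGR2HSV).astype(int)
m=(hsv[...,0]>80)&(hsv[...,0]<100)&(hsv[...,1]>80)&(P[...,2]>125)&(abs(P[...,0]-590)<110)&(P[...,1]<150)
p=P[m];c=p.mean(0);w,V=np.linalg.eigh(np.cov((p-c).T));print(len(p),c,"normal",V[:,0], "zmax",p[:,2].max())
```

```text
t 26.0 pos [584.   75.4 270.6] xang 1.652 z [ 0.001 -0.001 -1.   ] F [ 5.3 -1.4 -4. ] w 9.2 ff 29.4 q [ 0.02  0.18  0.01  1.4  -0.    1.51]
togo tool [-212.8   -0.5  179.8] spin 0.003
4159 [623.66396636  69.90970023 362.56367345] normal [-0.02106352 -0.99872289  0.04592295] zmax 697.5970064063856
```

Emit:
send_rows --commands '[{"x": 16,"y": 0,"z": 1,"spin": 0},{"x": 16,"y": 0,"z": 2.5,"spin": 0},{"x": 15.5,"y": 0,"z": 3.5,"spin": 0},{"x": 15,"y": 0,"z": 4.5,"spin": 0},{"x": 11,"y": 0,"z": 4.5,"spin": 0},{"x": 0,"y": 0,"z": 0,"spin": 0},{"x": 0,"y": 0,"z": 0,"spin": 0},{"x": 0,"y": 0,"z": 0,"spin": 0}]'

```text
t: 26.85
tool_pos: [578.1, 149.8, 255.3]
ee_rot: [2.129, 2.309, 0.003]
force: [5.5, 0.2, -1.3]
gripper_width: 9.4
finger_force: 29.4
```

```bash
cat >> h.py <<'E'
def cover():
    i2,P=snap("scene")
    hsv=cv2.cvtColor(i2,cv2.COLOR_BGR2HSV).astype(int)
    m=(hsv[...,0]>80)&(hsv[...,0]<100)&(hsv[...,1]>80)&(P[...,2]>125)&(P[...,2]<350)&(abs(P[...,0]-590)<125)&(abs(P[...,1]-100)<90)
    p=P[m];c=np.median(p,0)
    k=np.linalg.norm(p-c,axis=1)<130;p=p[k];c=p.mean(0)
    w,V=np.linalg.eigh(np.cov((p-c).T));n=V[:,0]; n*=-np.sign(n[1])
    print("cover",len(p),c.round(),"n",n.round(3),"angle",np.arctan2(-n[1],-n[2]) if 0 else np.pi-np.arctan2(-n[1],n[2]) if 0 else (np.arctan2(-n[1],n[2])),"rms",w[0]**.5)
E
python3 - <<'E'
from h import *
togo(600.9,-137,91,1.649); cover()
E
```

```text
t 26.85 pos [578.1 149.8 255.3] xang 1.652 z [ 0.002  0.001 -1.   ] F [ 5.5  0.2 -1.3] w 9.4 ff 29.4 q [0.14 0.2  0.   1.37 0.   1.63]
togo tool [-287.9   -0.8  164. ] spin 0.003
cover 417 [673. 116. 267.] n [ 0.071 -0.972  0.223] angle 1.3452826084981535 rms 1.9261857277982442
```

Emit:
send_rows --commands '[{"x": 0,"y": 0,"z": 0,"spin": 0},{"x": 0,"y": 0,"z": 0,"spin": 0},{"x": 0,"y": 0,"z": 0,"spin": 0},{"x": 0,"y": 0,"z": 0,"spin": 0},{"x": 0,"y": 0,"z": 0,"spin": 0},{"x": 10,"y": 0,"z": 0,"spin": 0},{"x": 10,"y": 0,"z": 0,"spin": 0},{"x": 10,"y": 0,"z": 0,"spin": 0}]' --jaw 0

```text
t: 27.7
tool_pos: [575.0, 179.1, 254.9]
ee_rot: [2.131, 2.308, -0.0]
force: [-0.1, -0.0, -0.2]
gripper_width: 85.4
finger_force: 0.0
```

Emit:
send_rows --commands '[{"x": 15,"y": 0,"z": 0,"spin": 0},{"x": 20,"y": 0,"z": 0,"spin": 0},{"x": 20,"y": 0,"z": 0,"spin": 0},{"x": 10,"y": 0,"z": -20,"spin": 0},{"x": 0,"y": 0,"z": -30,"spin": 0},{"x": 0,"y": 0,"z": -40,"spin": 0},{"x": 0,"y": 0,"z": -30,"spin": 0},{"x": 0,"y": 0,"z": 0,"spin": 0}]'

```text
t: 28.5
tool_pos: [571.9, 244.9, 381.0]
ee_rot: [2.126, 2.306, 0.014]
force: [1.1, -0.1, 0.4]
gripper_width: 85.5
finger_force: 0.0
```

Run:
```python
from h import *
togo(591.5,-18.3,400,1.649); cover()
i2,P=snap("top")
O=np.array([592.7,-33.3]);bx=np.array([-.0787,.997]);by=np.array([-.997,-.0787])
q=P[...,:2]-O; X=q@bx;Y=q@by
m=(abs(X)<95)&(abs(Y)<105)
Z=P[...,2]
b=m&(Z>62)&(Z<95)
p=P[b]; print(len(p)); 
if len(p)>20: print("bush",cv2.minAreaRect(p[:,:2].astype(np.float32)),np.percentile(p[:,2],[5,50,95]))
np.save("t2",P);cv2.imwrite("t2.png",i2)
```

```text
t 28.5 pos [571.9 244.9 381. ] xang 1.652 z [ 0.01   0.003 -1.   ] F [ 1.1 -0.1  0.4] w 85.5 ff 0.0 q [0.3  0.23 0.3  1.63 0.   1.79]
togo tool [-263.9   -1.6  -19.6] spin 0.003
cover 1115 [621. 126. 246.] n [ 0.081 -0.924  0.374] angle 1.1861225060517548 rms 1.2317072517395113
1008
bush ((594.296142578125, -33.322547912597656), (206.79010009765625, 189.51351928710938), 4.517983913421631) [62.29284803 82.10433799 87.59328736]
```

Emit:
send_rows --commands '[{"x": -20,"y": 0,"z": 0,"spin": 0},{"x": -40,"y": 0,"z": 0,"spin": 0},{"x": -40,"y": 0,"z": 0,"spin": 0},{"x": -40,"y": 0,"z": 0,"spin": 0},{"x": -40,"y": 0,"z": 0,"spin": 0},{"x": -40,"y": 0,"z": 0,"spin": 0},{"x": -30,"y": 0,"z": 0,"spin": 0},{"x": -14,"y": -1,"z": 0,"spin": 0}]' --jaw 1

```text
t: 29.4
tool_pos: [589.3, -22.1, 372.5]
ee_rot: [-2.132, -2.304, 0.004]
force: [0.1, 0.5, 0.1]
gripper_width: -0.1
finger_force: 0.0
```

Emit:
send_rows --commands '[{"x": 0,"y": 0,"z": 40,"spin": 0},{"x": 0,"y": 0,"z": 40,"spin": 0},{"x": 0,"y": 0,"z": 40,"spin": 0},{"x": 0,"y": 0,"z": 40,"spin": 0},{"x": 0,"y": 0,"z": 30,"spin": 0},{"x": 0,"y": 0,"z": 20,"spin": 0},{"x": 0,"y": 0,"z": 0,"spin": 0},{"x": 0,"y": 0,"z": 0,"spin": 0}]'

```text
t: 30.2
tool_pos: [589.3, -19.3, 164.3]
ee_rot: [-2.129, -2.308, 0.002]
force: [0.9, 0.1, 0.1]
gripper_width: 0.1
finger_force: 0.0
```

Run:
```python
from h import *
togo(591.5,-18.3,48,1.649); cover()
im,P=snap("wrist")
Z=P[...,2]; m=(Z>72)&(Z<95)&(np.hypot(P[...,0]-591.5,P[...,1]+18.3)<45)
p=P[m]; print(len(p),cv2.minEnclosingCircle(p[:,:2].astype(np.float32)) if len(p) else 0,np.percentile(p[:,2],[5,50,95]) if len(p) else 0)
cv2.imwrite("pics/w8.png",im)
```

```text
t 30.2 pos [589.3 -19.3 164.3] xang 1.652 z [-0.002  0.001 -1.   ] F [0.9 0.1 0.1] w 0.1 ff 0.0 q [-0.14  0.23 -0.15  1.19  0.    1.35]
togo tool [  0.8   2.5 116.3] spin 0.003
cover 1120 [621. 126. 246.] n [ 0.081 -0.924  0.374] angle 1.1859076743755301 rms 1.244042818812247
4450 ((591.5379028320312, -16.743867874145508), 27.970500946044922) [81.10355813 82.32555928 83.4234548 ]
```

View pics/w8.png

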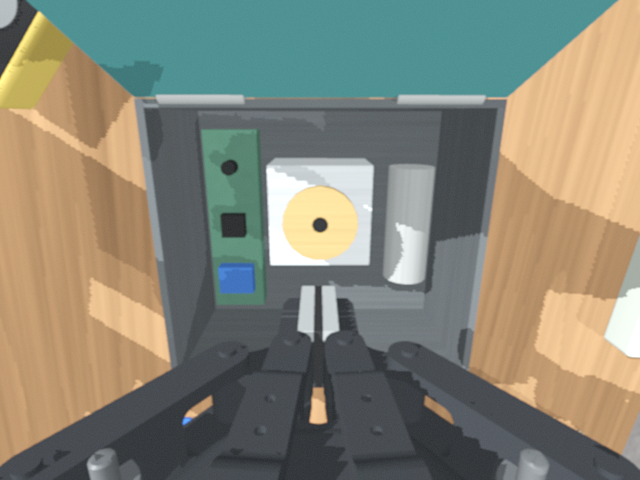

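The bushing is at about (320,225), clear below the shut fingers, with its top at z≈82, so 14 mm to press. I'm descending.

Emit:
send_rows --commands '[{"x": 2,"y": 2,"z": 20,"spin": 0},{"x": 0,"y": 0,"z": 25,"spin": 0},{"x": 0,"y": 0,"z": 25,"spin": 0},{"x": 0,"y": 0,"z": 20,"spin": 0},{"x": 0,"y": 0,"z": 15,"spin": 0},{"x": 0,"y": 0,"z": 5,"spin": 0},{"x": 0,"y": 0,"z": 0,"spin": 0},{"x": 0,"y": 0,"z": 0,"spin": 0}]'

```text
t: 31.1
tool_pos: [593.1, -18.1, 56.2]
ee_rot: [2.13, 2.307, 0.002]
force: [0.1, 0.4, -0.3]
gripper_width: -0.1
finger_force: 0.0
```

Emit:
send_rows --commands '[{"x": 0,"y": 0,"z": 2,"spin": 0},{"x": 0,"y": 0,"z": 2,"spin": 0},{"x": 0,"y": 0,"z": 2,"spin": 0},{"x": 0,"y": 0,"z": 2,"spin": 0},{"x": 0,"y": 0,"z": 2,"spin": 0},{"x": 0,"y": 0,"z": 1,"spin": 0},{"x": 0,"y": 0,"z": 1,"spin": 0},{"x": 0,"y": 0,"z": 0,"spin": 0}]'

```text
t: 31.9
tool_pos: [592.1, -18.0, 44.2]
ee_rot: [2.131, 2.308, 0.0]
force: [-3.0, 0.3, 7.9]
gripper_width: 0.1
finger_force: 3.7
```

Emit:
send_rows --commands '[{"x": 0,"y": 0,"z": 2,"spin": 0},{"x": 0,"y": 0,"z": 2,"spin": 0},{"x": 0,"y": 0,"z": 2,"spin": 0},{"x": 0,"y": 0,"z": 2,"spin": 0},{"x": 0,"y": 0,"z": 2,"spin": 0},{"x": 0,"y": 0,"z": 1,"spin": 0},{"x": 0,"y": 0,"z": 1,"spin": 0},{"x": 0,"y": 0,"z": 0,"spin": 0}]'

```text
t: 32.7
tool_pos: [592.1, -18.0, 33.1]
ee_rot: [2.13, 2.308, 0.0]
force: [-4.9, 0.8, 12.5]
gripper_width: -0.1
finger_force: 6.3
```

Emit:
send_rows --commands '[{"x": 0,"y": 0,"z": 0.5,"spin": 0},{"x": 0,"y": 0,"z": 0.5,"spin": 0},{"x": 0,"y": 0,"z": 0.5,"spin": 0},{"x": 0,"y": 0,"z": 0.5,"spin": 0},{"x": 0,"y": 0,"z": 0.5,"spin": 0},{"x": 0,"y": 0,"z": 0,"spin": 0},{"x": 0,"y": 0,"z": 0,"spin": 0},{"x": 0,"y": 0,"z": 0,"spin": 0}]'

```text
t: 33.5
tool_pos: [592.2, -18.0, 33.0]
ee_rot: [2.13, 2.308, 0.001]
force: [-8.9, 0.8, 26.2]
gripper_width: -0.2
finger_force: 12.7
```

Emit:
send_rows --commands '[{"x": 0,"y": 0,"z": 0.5,"spin": 0},{"x": 0,"y": 0,"z": 0.5,"spin": 0},{"x": 0,"y": 0,"z": 0,"spin": 0},{"x": 0,"y": 0,"z": 0,"spin": 0},{"x": 0,"y": 0,"z": 0,"spin": 0},{"x": 0,"y": 0,"z": 0,"spin": 0},{"x": 0,"y": 0,"z": 0,"spin": 0},{"x": 0,"y": 0,"z": 0,"spin": 0}]'

```text
t: 34.3
tool_pos: [592.3, -18.0, 32.9]
ee_rot: [2.13, 2.308, 0.001]
force: [-12.0, 1.7, 30.0]
gripper_width: -0.0
finger_force: 15.3
```

Emit:
send_rows --commands '[{"x": 0,"y": 0,"z": -10,"spin": 0},{"x": 0,"y": 0,"z": -30,"spin": 0},{"x": 0,"y": 0,"z": -40,"spin": 0},{"x": 0,"y": 0,"z": -40,"spin": 0},{"x": 0,"y": 0,"z": -10,"spin": 0},{"x": 0,"y": 0,"z": 0,"spin": 0},{"x": 0,"y": 0,"z": 0,"spin": 0},{"x": 0,"y": 0,"z": 0,"spin": 0}]'

```text
t: 35.1
tool_pos: [590.1, -17.8, 154.9]
ee_rot: [-2.128, -2.306, 0.004]
force: [0.8, 0.6, 0.0]
gripper_width: 0.1
finger_force: 0.0
```

Run:
```python
from h import *
togo(591.5,-16.7,33,1.649); cover()
im,P=snap("wrist"); hsv=cv2.cvtColor(im,cv2.COLOR_BGR2HSV).astype(int)
r=np.hypot(P[...,0]-591.5,P[...,1]+16.7); Z=P[...,2]
v=np.zeros(Z.shape,bool);v[:280]=True
t=v&(r<24)&(r>9)&(Z>50)&(Z<100); print("top",t.sum(),np.median(Z[t]))
O=np.array([592.7,-33.3]);bx=np.array([-.0787,.997]);q=P[...,:2]-O;X=q@bx-15;Y=q@np.array([-.997,-.0787])
b=v&(abs(X)<38)&(abs(Y)<38)&(r>33)&(Z>40)&(Z<100);print("block",b.sum(),np.median(Z[b]))
w=v&(abs(Z-110)<6)&(abs(abs(Y)-107.5)<5); print("rim",w.sum(),np.median(Z[w]))
i,P=snap("top")
m=(abs(P[...,2]-38)<8)&(abs(P[...,0]-478)<90)&(abs(P[...,1]+365)<80);p=P[m]; print("meter",len(p),cv2.minAreaRect(p[:,:2].astype(np.float32)), np.median(p[:,2]))
```

```text
t 35.1 pos [590.1 -17.8 154.9] xang 1.651 z [-0.004  0.001 -1.   ] F [0.8 0.6 0. ] w 0.1 ff 0.0 q [-0.14  0.24 -0.16  1.17  0.    1.35]
togo tool [  0.8   2.  121.9] spin 0.002
cover 1115 [622. 126. 246.] n [ 0.081 -0.924  0.374] angle 1.1860757717742083 rms 1.2531581449769769
top 2736 67.93539572489672
block 3883 59.961645797013944
rim 4661 109.64710311960059
meter 1413 ((477.82965087890625, -367.1032409667969), (57.659751892089844, 129.10060119628906), 88.6146240234375) 39.90291531389187
```

The bushing top is at 67.9 mm, 8 mm above its block, so it is home. The cover is on its stop and the meter is flat on the mat. I'm handing in.

```bash
python3 -c "
from station import bot
print(bot.job_done())"
```

```text
the job is handed in; nothing more can be done
None
```

I handed the job in at about 35 s: by camera, the meter lies flat at the mat's centre, the key is at its full quarter-turn, the cover is open on its stop and the bushing is flush (top at 67.9 mm against 68). I didn't re-measure the spool, jar and screwdriver at the end, and the hand-in returned no verdict.

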